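# Slide a rail under the bridge of a dowel-drilling jig

## Robot

A 6-joint arm with a two-finger parallel gripper is mounted at the origin on the work surface. World frame = base frame: x ahead of the robot, y to its left, z up, the work surface at z = 0. Lengths are in mm, angles in rad, forces in N, time in s.
With the tool pointing down it reaches from about 350 to 875 mm from the base axis. Payload 4.2 kg.
Tool frame: the origin (TCP) lies on the centre line of the jaws, within the pads' length; the fingertips stand 22 mm ahead of it and the grasp point (between the pads) lies 3 mm ahead of it (arm.nose_length is the distance from the TCP to the fingertips, in mm); z points along the fingers, x is the direction in which the jaws open and shut, and the axes are right-handed (so a half turn about z gives the same grasp; the last joint's range is limited). The gripper opens to 85 mm and grips with 20 to 120 N. Pads are 22 mm wide; open, the fingers measure 114 mm over their backs; the gripper's body (76 mm by 85 mm) begins 54 mm behind the grasp point. The pads swing forward as they close: fully open they stand 13 mm farther back than shut.
Start: joints at [-1.014, 0.385, 0.008, 0, -1.194, -0.259], TCP at [183.402, -597.464, 253.312] pointing down, gripper open.
Joint ranges: [-3.14, 3.14], [-1.21, 2.06], [-1.07, 1.41], [-3.16, 2.05], [-2.99, -0.16], [-3.1, 3.1]. Speed limits (rad/s): [2.79, 2.79, 3.14, 3.14, 3.14, 3.14].

## Interface

Orientations are given as a unit quaternion [x, y, z, w].
In Python, from bench import telemetry, get_image, workorder, nets, arm gives the robot as it stands.
- The arm moves only by the tool apply_moves, never from a script. Its argument "steps" is a list of rows, each an object with "hand": the opening, from 0 (shut) to 1 (fully open); "xyz": the shift along the tool's x, y, z in cm, a list of three; "delta_rot": the turn, a rotation vector about the tool's x, y, z in rad, a list of three. In form: [{"hand": hand, "xyz": [x, y, z], "delta_rot": [wx, wy, wz]}, ...]. A call has 1 to 12 rows; each row is the pose to reach, as a shift and turn from the pose commanded when the call began, along the tool's axes at that moment; what a row does not reach only later rows make up. A row lasts 1/12 s, in which the tool goes at most 41.7 mm and 7.16 degrees, less where a joint would pass 70% of its speed; a pose out of reach is approached as far as the arm can. A call with a gripper value outside its range is refused whole. The fingers move at their own pace and stop on an object; the grip force is fixed at half the most. Time passes only in rows, so rows that repeat a pose let the fingers close. It gives the time, the measured TCP pose, the force and the opening at its end, in the units of the state.
- telemetry.read_state(): the state, without advancing time (a new reading comes with each control period).
- get_image(name): name is "scene" or "top" or "wrist"; returns a dict with "frame" (420x560x3 uint8, blue, green, red), "fx", "fy", "cx", "cy" (pixels), "origin" and "orientation" of the camera in the world. Camera axes: x right, y down, z forward; pixel columns grow to the right and rows downward; lengths in mm; the calibration is good to about 2 mm. A picture is of the moment at which its call begins. There is no depth.
- workorder.job_done(): hands the job in, once; it reports no verdict.
Trained networks look in a picture, given as the dict that the camera call returned (one of the last four; its "shot" number tells which), for a name from the list of things; names that differ only in an ending like _2 or _b are one class to them, and where a whole thing is asked for, a point or a joint stands for the part that bears it (a point fixed in the world has none). Each returns a list of dicts, best first, with "confidence" (0 to 1); they miss things now and then, are a little off and sometimes report something else, mostly with a low value. They report only what shows in the picture. A call takes as long as a camera call. They do not tell look-alikes from the thing itself.
- nets.recognise(picture, label): "xyz" ([x, y, z] in mm, in world coordinates, good to about 4 mm: the middle of the surface that is visible of it).
- nets.outline_of(picture, label): "pixels" (420x560 bool, what is visible of it).
- nets.pinpoint(picture, label): "xyz" ([x, y, z] in mm, in world coordinates, good to about 4 mm: a listed point, or the origin of a listed thing).
The state is a dict: "clock": time; "joints": joint angles; "joint_vel": joint speeds; "joint_efforts": joint torques, N m; "position": TCP position; "ee_rot": TCP orientation; "contact_force": force on the tool from outside, world axes, zero at the start; "wrist_torque": the same for the moment, N m; "gripper_width": finger opening in mm.
Only numpy, scipy, OpenCV 4.12 (cv2) and the standard library are available. Lean on these libraries where they do the work, as an engineer would, in place of code of your own. Each camera call takes 0.05 s, during which the arm holds its last target.

## Task

Load the wooden rail into the dowel-drilling jig: with the fingertips, push it flat against the fence and slide it along under the bridge until its leading end butts against the end stop, and leave it there flat along the fence and hard up to the stop. Only push it: never take it between the fingers, lift it off the base or tip it. Leave the drill, the glue bottle, the try square and the box of offcuts where they are.

Things in the scene. Friction and masses are not known exactly. Their poses are not given: they have to be found in the camera images.
- rail: Workpiece: straight pale wooden rail, 32 mm thick (its x), 220 long (its y), 40 tall (its z), about 0.2 kg, loose, standing on its narrower face on the jig's base right of the bridge, off the fence and up to 0.22 rad askew; pencil lines on top. Origin: centre of its underside; the +y end leads, towards the bridge. Pushed low it slides; pushed sideways near its top it tips.
- jig: Drilling jig, fixed to the bench, turned up to 0.2 rad. Axes: x away from the robot, to the fence; y along the feed, to the robot's left; z up. Numbers called 'jig' below are mm in this frame. Its base is a dark board, top at z 18, from x -140 to 90 and y -310 to 220; origin at bench height. A bent steel holdfast 116 tall clamps it beyond the stop (y 180 to 255).
- fence (a point): Point on the face of the fence at the base's top (jig x 40, y -150, z 18). The fence is a wooden bar along the far side of the base, 30 mm thick; its face looks to the jig's -x and runs from jig y -310 to 140; its top is at z 43, 25 mm above the base.
- mouth (a point): Where the rail goes in under the bridge, middle of its seated line, at the base's top (jig x 24, y 20, z 18). The bridge is a wooden block with two brass drill bushes, jig x -60 to 70, y 20 to 90, underside z 61 (43 mm above the base, 3 over the rail), top z 81; its posts leave an opening from x -30 to the fence face at x 40.
- stop (a point): Point on the face of the end stop, middle of the rail's line, at the base's top (jig x 24, y 140, z 18). The stop is a wooden block behind the bridge, across the feed, jig x -40 to 50, y 140 to 166, top at z 53.
- seat (a point): Where the rail's origin lies when home: on the base's top (jig x 24, y 30, z 18), axes as the jig's. The rail's trailing end (seat y -110) then still sticks 100 mm out of the bridge on the robot's right.
- drill: Bystander: cordless drill, grey and black, lying on its side, about 270 by 210 mm and 64 mm high, on the bench to the left. Origin: on its axis, at the bench.
- glue: Bystander: white glue bottle with black nozzle, 60 mm across, 175 mm tall, standing to the right. Origin: centre of its underside.
- square: Bystander: try square lying flat to the right, nearer the robot, wooden stock 120 by 22 by 18 mm and steel blade 200 mm long. Origin: centre of the stock's underside.
- box: Bystander: plywood box of turned pieces and offcuts, 150 by 220 mm, about 140 mm high, on the far left. Origin: centre of its underside.
Mind the look-alikes: they are no part of the job. Leave any blue or grey look-alike of the rail alone.

How it is judged (in metres and radians):
At the end, for the whole second after the job is handed in: The rail stands upright on the base (within 2 degrees), its face along the fence (within 2.5 mm and 1.4 degrees) and its leading end against the stop (within 2.5 mm) beneath the bridge, at rest (x of rail in the frame of seat between -0.0025 and 0.0025 m and y of rail in the frame of seat between -0.0025 and 0.0025 m and z of rail in the frame of seat between -0.003 and 0.003 m and angle between the y axis of rail and the y axis of jig, either way round below 0.025 rad and angle between rail's own z axis and vertical below 0.035 rad and linear speed of rail below 0.01 m/s); the robot touches nothing.
It fails at once if the rail is tipped (more than 10 degrees from upright) (angle between rail's own z axis and vertical above 0.175 rad).
It fails at once if the rail is lifted off the jig's base (more than 7 mm) (z of rail in the frame of jig above 0.025 m).
It fails at once if the rail is taken between the fingers (the grasp point lies inside the rail's outline) (x of the grasp point in the frame of rail between -0.013 and 0.013 m and y of the grasp point in the frame of rail between -0.107 and 0.107 m and z of the grasp point in the frame of rail below 0.043 m).
It fails at once if the drill, the glue bottle, the try square or the box is moved (more than 20 mm), or the bottle knocked over (distance of any of drill, glue, square, box from where it was at the start of the episode above 0.02 m or angle between glue's own z axis and vertical above 0.5 rad).
It also fails if it takes over 64 s, if anything falls off the work surface, if the arm or the gripper's body presses on something with over 40 N, if the wrist force passes 120 N, or if a joint passes its speed limit or range.

## Working session

There is one attempt and no reset: what is moved stays moved. The work goes in short steps, Python scripts to look and compute and a tool call to move; the robot and the scene stay as the last step left them, time stands still between calls to the robot, and variables do not carry over. Pictures are saved under pics/ and viewed, and the job is handed in when it is done.

Besides the shell and the picture viewer there is one more tool, called in YAML: its name, and indented under it one key for each argument. apply_moves: Moves the arm, as the interface text tells. Its arguments: {"type":"object","properties":{"steps":{"type":"array"}},"required":["steps"]}

```bash
ls; mkdir -p pics
python3 - <<'E'
from bench import telemetry,get_image,nets,arm
import cv2
s=telemetry.read_state();print(s['clock'],s['position'],s['ee_rot'],s['gripper_width'])
for n in ["scene","top"]:
    p=get_image(n);cv2.imwrite(f'pics/{n}0.png',p['frame']);print(n,p['origin'],p['orientation'],p['fx'],p['cx'],p['cy'])
    for l in ['rail','fence','mouth','stop','seat','jig','glue','square','drill','box']:
        for r in nets.pinpoint(p,l)[:3]: print(l,[round(float(v)) for v in r['xyz']],round(float(r['confidence']),2))
E
```

```text
pics
0.0 [ 183.23008123 -596.9599109   252.22779067] [ 5.94462513e-01  8.04122567e-01  6.09878840e-04 -9.19358691e-04] 85.52642474479843
scene [1316.81350303  327.24616193 1211.0137851 ] [ 0.53234468  0.78023536 -0.27346131 -0.18182641] 473.31371744993106 285.1899467019417 199.8428935498464
rail [344, -296, 0] 0.95
rail [258, 228, -7] 0.78
rail [600, -148, 17] 0.62
fence [647, -120, 21] 0.94
mouth [624, 47, 21] 0.79
stop [616, 168, 22] 0.83
seat [622, 61, 16] 0.85
jig [597, 25, 0] 0.63
glue [623, -510, 0] 0.61
square [375, -471, -2] 0.85
square [347, 472, -2] 0.23
drill [344, 470, -1] 0.8
box [592, 487, 2] 0.84
top [ 3.45499559e+02 -1.04706839e+00  1.49662205e+03] [ 0.7134766  -0.69949772  0.03279983 -0.02404711] 456.75465588143965 277.00590013709933 206.1208398356036
rail [343, -297, -3] 0.97
rail [598, -149, 19] 0.75
rail [622, -512, -8] 0.73
fence [647, -124, 16] 0.84
mouth [618, 50, 17] 0.96
seat [620, 62, 17] 0.95
jig [601, 30, 0] 0.71
glue [618, -514, -4] 0.84
square [377, -470, 1] 0.98
drill [346, 472, -2] 0.61
box [595, 484, 1] 0.82
```

View pics/scene0.png

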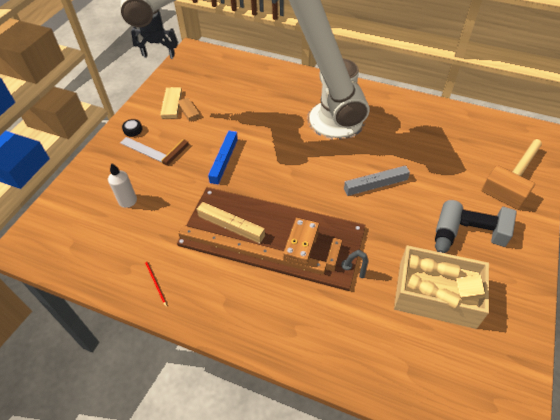

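View pics/top0.png

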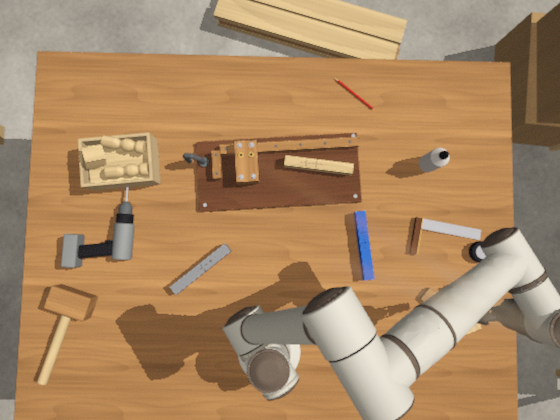

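```bash
cat > h.py <<'E'
import numpy as np,cv2
from scipy.spatial.transform import Rotation as R
def ray(p,uv,z):
    d=np.array([(uv[0]-p['cx'])/p['fx'],(uv[1]-p['cy'])/p['fy'],1.]);d=R.from_quat(p['orientation']).apply(d)
    o=np.array(p['origin'],float);return o+d*(z-o[2])/d[2]
def proj(p,X):
    c=R.from_quat(p['orientation']).inv().apply(np.atleast_2d(X)-np.array(p['origin']))
    return np.c_[c[:,0]/c[:,2]*p['fx']+p['cx'],c[:,1]/c[:,2]*p['fy']+p['cy']]
E
python3 - <<'E'
from bench import get_image,nets
from h import *
from scipy.optimize import least_squares
p=get_image('top')
f=p['frame'];cv2.imwrite('pics/topcrop.png',cv2.resize(f[125:220,185:370],None,fx=4.2,fy=4.2,interpolation=cv2.INTER_CUBIC))
for l in ['rail','jig','fence']:
    for r in nets.outline_of(p,l)[:4]:
        m=r['pixels'].astype(np.uint8);c=max(cv2.findContours(m,0,2)[0],key=cv2.contourArea)
        rr=cv2.minAreaRect(c);print(l,r['confidence'],m.sum(),rr)
        if l=='rail': print([ray(p,q,58).round(1) for q in cv2.boxPoints(rr)])
        if l=='jig': print([ray(p,q,18).round(1) for q in cv2.boxPoints(rr)])
E
```

```text
rail 0.79 846 ((363.9559020996094, 245.57351684570312), (69.583740234375, 12.293664932250977), 82.303955078125)
[array([ 448.1, -259.2,   58. ]), array([ 454.1, -297.8,   58. ]), array([ 238.4, -327.8,   58. ]), array([ 232.6, -289.6,   58. ])]
rail 0.69 825 ((318.8356018066406, 165.5616455078125), (68.8825912475586, 13.190282821655273), 6.009006023406982)
[array([582.1, -37.4,  58. ]), array([624.4, -41. ,  58. ]), array([ 605.9, -260.1,   58. ]), array([ 563.6, -255.9,   58. ])]
rail 0.64 711 ((200.26026916503906, 269.33123779296875), (10.952289581298828, 71.5549545288086), 51.8427734375)
[array([202.4, 313.6,  58. ]), array([342.6, 143. ,  58. ]), array([316.1, 121.1,  58. ]), array([176.4, 291.7,  58. ])]
jig 0.58 10575 ((272.44482421875, 172.56207275390625), (70.7013168334961, 174.75672912597656), 86.633544921875)
[array([668. , 293.3,  18. ]), array([ 715. , -279.3,   18. ]), array([ 481.6, -294.1,   18. ]), array([436.7, 271.6,  18. ])]
fence 0.61 10627 ((272.3489074707031, 172.20700073242188), (70.41053771972656, 176.46119689941406), 86.60028076171875)
```

View pics/topcrop.png

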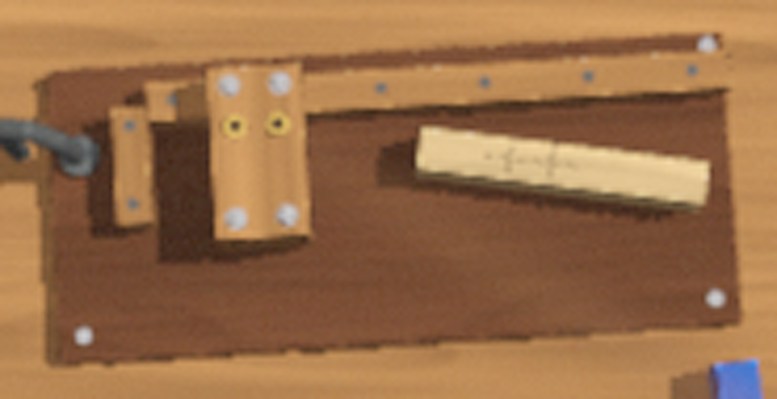

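```bash
cat > fit.py <<'E'
from bench import get_image,nets
from h import *
from scipy.optimize import least_squares
def W(q,X):
    X=np.array(X,float);c,s=np.cos(q[2]),np.sin(q[2])
    return np.c_[q[0]+c*X[:,0]-s*X[:,1],q[1]+s*X[:,0]+c*X[:,1],X[:,2]]
E
python3 - <<'E'
from fit import *
p=get_image('top')
pc=lambda a:np.array(a,float)/4.2+[185-.38,125-.38]
J=[[-140,220,18],[90,220,18],[90,-310,18],[-140,-310,18],[70,90,81],[70,20,81],[-60,20,81],[-60,90,81],[40,-310,43]]
P=pc([[52,362],[40,80],[722,35],[740,322],[207,67],[300,63],[310,236],[217,240],[725,90]])
r=least_squares(lambda q:(proj(p,W(q,J))-P).ravel(),[600,30,.05],loss='soft_l1');print(r.x,r.fun.reshape(-1,2).round(1).tolist())
Q=[[16,110,58],[16,-110,58],[-16,-110,58],[-16,110,58]]
r2=least_squares(lambda q:(proj(p,W(q,Q))-pc([[420,127],[709,161],[705,206],[416,171]])).ravel(),[598,-148,.05]);print(r2.x,r2.fun.reshape(-1,2).round(1).tolist())
f=p['frame'].copy();f=cv2.resize(f[125:220,185:370],None,fx=4.2,fy=4.2)
def dr(q,x0,x1,y0,y1,z,c):
    u=(proj(p,W(q,[[x0,y0,z],[x1,y0,z],[x1,y1,z],[x0,y1,z]]))-[185-.38,125-.38])*4.2
    cv2.polylines(f,[u.round().astype(int)],True,c,1)
q=r.x
dr(q,-140,90,-310,220,18,(0,255,0));dr(q,40,70,-310,140,43,(255,255,0));dr(q,-60,70,20,90,81,(0,0,255));dr(q,-40,50,140,166,53,(255,0,255));dr(r2.x,-16,16,-110,110,58,(255,0,0))
cv2.imwrite('pics/fit0.png',f)
# other view check
p=get_image('scene');f=cv2.resize(p['frame'][180:300,170:380],None,fx=3.8,fy=3.8)
def dr(q,x0,x1,y0,y1,z,c):
    u=(proj(p,W(q,[[x0,y0,z],[x1,y0,z],[x1,y1,z],[x0,y1,z]]))-[170-.37,180-.37])*3.8
    cv2.polylines(f,[u.round().astype(int)],True,c,1)
dr(q,-140,90,-310,220,18,(0,255,0));dr(q,40,70,-310,140,43,(255,255,0));dr(q,-60,70,20,90,81,(0,0,255));dr(q,-40,50,140,166,53,(255,0,255));dr(r2.x,-16,16,-110,110,58,(255,0,0))
cv2.imwrite('pics/fit1.png',f)
for n,X in dict(fence=[40,-150,18],seat=[24,30,18],stop=[24,140,18],mouth=[24,20,18]).items(): print(n,W(q,[X]).round(1))
E
```

```text
[5.99629094e+02 2.82537588e+01 7.78332067e-02] [[1.2, 0.5], [0.9, -2.3], [-0.6, -0.4], [0.2, 0.6], [-0.5, 0.4], [-0.4, 0.1], [-0.5, -0.1], [-0.8, 0.2], [1.2, -0.2]]
[ 5.98329306e+02 -1.47601704e+02 -9.80475762e-02] [[0.3, 0.3], [-0.1, 0.4], [-0.2, -0.5], [0.0, -0.3]]
fence [[ 651.2 -118.2   18. ]]
seat [[621.2  60.   18. ]]
stop [[612.7 169.7  18. ]]
mouth [[622.   50.1  18. ]]
```

View pics/fit0.png

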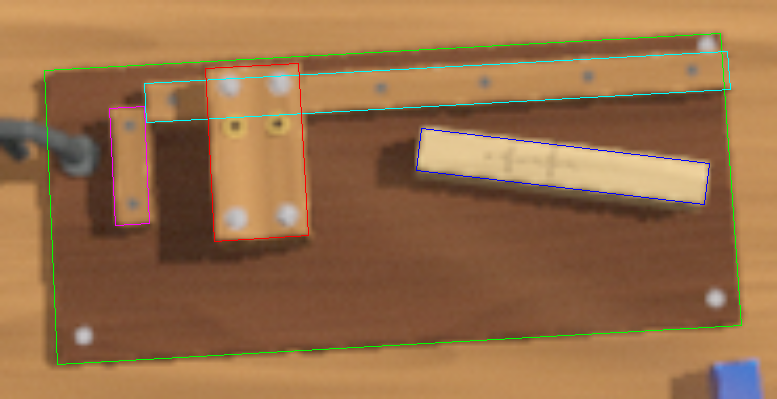

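View pics/fit1.png

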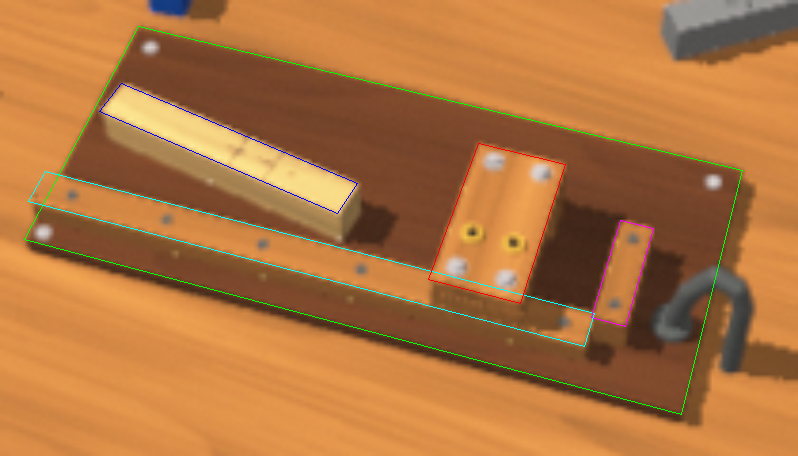

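Candidates for the rail: the pale rail on the jig at top (318,165) and scene (230,222), the blue bar at top (364,245), the grey bar at top (200,269), and a pale block near scene (172,102). I choose the pale one on the jig, which has the pencil marks. The zoomed crops confirm it, and the fitted outlines match both views to about 2 mm.

```bash
cat > mv.py <<'E'
from bench import telemetry,arm
from fit import *
q=np.array([599.6,28.3,0.0778])
a=np.pi/2+q[2]
Rd=R.from_matrix(np.array([[np.cos(a),np.sin(a),0],[np.sin(a),-np.cos(a),0],[0,0,-1]]).T) # cols: tool x=jig y, tool y=jig x, z down
Rd=R.from_matrix(np.column_stack([[np.cos(a),np.sin(a),0],[np.sin(a),-np.cos(a),0],[0,0,-1]]))
def go(jx,jy,z):
    s=telemetry.read_state();Rc=R.from_quat(s['ee_rot'])
    t=W(q,[[jx,jy,z]])[0]
    print('xyz cm',(Rc.inv().apply(t-s['position'])/10).round(2),'rot',(Rc.inv()*Rd).as_rotvec().round(3),'world',t.round(1))
def st():
    s=telemetry.read_state();P=np.array(s['position']);c,sn=np.cos(q[2]),np.sin(q[2]);d=P[:2]-q[:2]
    print('t',s['clock'],'jig tcp',round(c*d[0]+sn*d[1],1),round(-sn*d[0]+c*d[1],1),P[2].round(1),'F',np.round(s['contact_force'],1),'w',round(s['gripper_width'],1),'rotdev',(R.from_quat(s['ee_rot']).inv()*Rd).as_rotvec().round(3))
E
python3 -c "
from mv import *
st();go(-85,-205,200);print(arm.nose_length,telemetry.read_state()['joints'])"
```

```text
t 1.4 jig tcp -463.6 -591.5 253.3 F [ 1.2 -0.3  0.1] w 85.3 rotdev [-0.   -0.    0.22]
xyz cm [29.46 45.38  5.33] rot [-0.   -0.    0.22] world [ 530.8 -182.7  200. ]
22.0 [-1.01441553e+00  3.84732530e-01  7.91794621e-03  1.61201580e-06
 -1.19401433e+00 -2.58582589e-01]
```

apply_moves:
  steps:
    - {"hand":0,"xyz":[3,4.5,0.5],"delta_rot":[0,0,0.04]}
    - {"hand":0,"xyz":[6,9,1],"delta_rot":[0,0,0.08]}
    - {"hand":0,"xyz":[9,13.5,1.5],"delta_rot":[0,0,0.12]}
    - {"hand":0,"xyz":[12,18,2],"delta_rot":[0,0,0.16]}
    - {"hand":0,"xyz":[15,22.5,2.5],"delta_rot":[0,0,0.2]}
    - {"hand":0,"xyz":[18,27,3],"delta_rot":[0,0,0.22]}
    - {"hand":0,"xyz":[21,32,3.5],"delta_rot":[0,0,0.22]}
    - {"hand":0,"xyz":[24,37,4],"delta_rot":[0,0,0.22]}
    - {"hand":0,"xyz":[27,42,5],"delta_rot":[0,0,0.22]}
    - {"hand":0,"xyz":[29.4,45.3,5.3],"delta_rot":[0,0,0.22]}
    - {"hand":0,"xyz":[29.4,45.3,5.3],"delta_rot":[0,0,0.22]}
    - {"hand":0,"xyz":[29.4,45.3,5.3],"delta_rot":[0,0,0.22]}

```text
clock: 2.4
position: [503.8, -214.0, 205.0]
ee_rot: [0.679, 0.734, 0.0, 0.0]
contact_force: [-0.8, -1.5, -0.6]
gripper_width: 0.2
```

apply_moves:
  steps:
    - {"hand":0,"xyz":[0,0,0],"delta_rot":[0,0,0]}
    - {"hand":0,"xyz":[0,0,0],"delta_rot":[0,0,0]}
    - {"hand":0,"xyz":[0,0,0],"delta_rot":[0,0,0]}

```text
clock: 2.65
position: [502.7, -215.7, 204.7]
ee_rot: [0.679, 0.734, -0.0, -0.0]
contact_force: [0.1, -0.1, -1.0]
gripper_width: 0.2
```

```bash
python3 -c "
from mv import *
st();go(-85,-205,52)
p=get_image('wrist');cv2.imwrite('pics/w0.png',p['frame'])
p=get_image('scene');cv2.imwrite('pics/s1.png',cv2.resize(p['frame'][100:320,120:400],None,fx=2.6,fy=2.6))"
```

```text
t 2.65 jig tcp -115.5 -235.7 204.7 F [ 0.1 -0.1 -1. ] w 0.2 rotdev [-0.    -0.     0.001]
xyz cm [ 3.07  3.06 15.27] rot [-0.    -0.     0.001] world [ 530.8 -182.7   52. ]
```

View pics/w0.png

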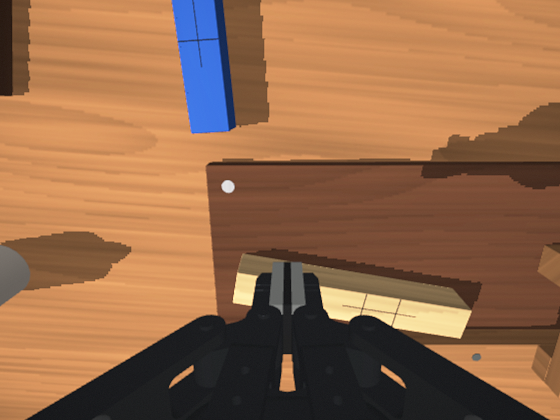

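View pics/s1.png

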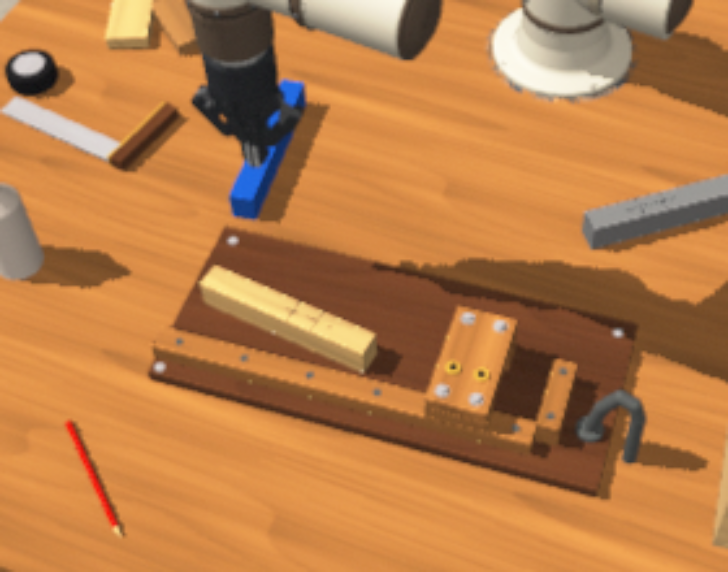

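apply_moves:
  steps:
    - {"hand":0,"xyz":[3,3,3],"delta_rot":[0,0,0]}
    - {"hand":0,"xyz":[3,3,6.5],"delta_rot":[0,0,0]}
    - {"hand":0,"xyz":[3,3,10],"delta_rot":[0,0,0]}
    - {"hand":0,"xyz":[3,3,13],"delta_rot":[0,0,0]}
    - {"hand":0,"xyz":[3,3,14.7],"delta_rot":[0,0,0]}
    - {"hand":0,"xyz":[3,3,15.6],"delta_rot":[0,0,0]}
    - {"hand":0,"xyz":[3,3,15.6],"delta_rot":[0,0,0]}
    - {"hand":0,"xyz":[3,3,15.6],"delta_rot":[0,0,0]}

```text
clock: 3.42
position: [530.6, -184.5, 49.5]
ee_rot: [0.679, 0.734, 0.0, 0.001]
contact_force: [-0.0, 0.2, -1.2]
gripper_width: 0.1
```

```bash
python3 -c "
from mv import *
st();p=get_image('scene');cv2.imwrite('pics/s2.png',cv2.resize(p['frame'][150:320,150:400],None,fx=3.1,fy=3.1))"
```

```text
t 3.4167 jig tcp -85.3 -206.8 49.5 F [-0.   0.2 -1.2] w 0.1 rotdev [ 0.001  0.    -0.001]
```

View pics/s2.png

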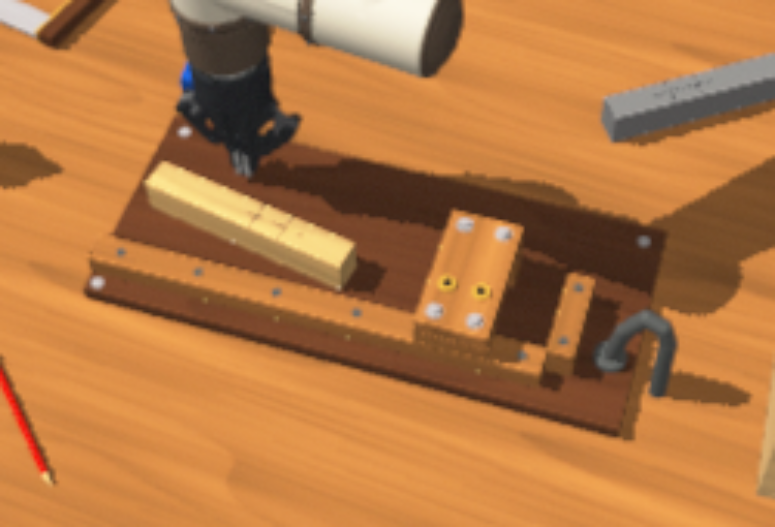

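apply_moves:
  steps:
    - {"hand":0,"xyz":[0,1.5,0.2],"delta_rot":[0,0,0]}
    - {"hand":0,"xyz":[0,2.5,0.3],"delta_rot":[0,0,0]}
    - {"hand":0,"xyz":[0,3,0.3],"delta_rot":[0,0,0]}
    - {"hand":0,"xyz":[0,3.4,0.3],"delta_rot":[0,0,0]}
    - {"hand":0,"xyz":[0,3.8,0.3],"delta_rot":[0,0,0]}
    - {"hand":0,"xyz":[0,4.2,0.3],"delta_rot":[0,0,0]}
    - {"hand":0,"xyz":[0,4.6,0.3],"delta_rot":[0,0,0]}
    - {"hand":0,"xyz":[0,5,0.3],"delta_rot":[0,0,0]}
    - {"hand":0,"xyz":[0,5.4,0.3],"delta_rot":[0,0,0]}
    - {"hand":0,"xyz":[0,5.7,0.3],"delta_rot":[0,0,0]}
    - {"hand":0,"xyz":[0,6,0.3],"delta_rot":[0,0,0]}
    - {"hand":0,"xyz":[0,6,0.3],"delta_rot":[0,0,0]}

```text
clock: 4.47
position: [591.0, -178.9, 45.8]
ee_rot: [0.679, 0.734, 0.0, 0.0]
contact_force: [0.2, -0.8, 0.7]
gripper_width: -0.1
```

```bash
python3 -c "
from mv import *
st();p=get_image('scene');cv2.imwrite('pics/s3.png',cv2.resize(p['frame'][150:320,150:400],None,fx=3.1,fy=3.1))"
```

```text
t 4.4667 jig tcp -24.7 -205.9 45.8 F [ 0.2 -0.8  0.7] w -0.1 rotdev [0.001 0.    0.   ]
```

View pics/s3.png

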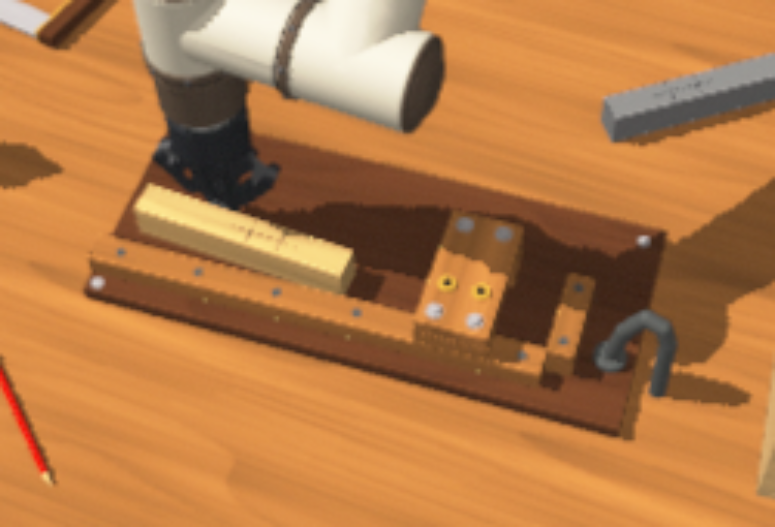

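apply_moves:
  steps:
    - {"hand":0,"xyz":[0,-0.8,0],"delta_rot":[0,0,0]}
    - {"hand":0,"xyz":[1.5,-0.8,0],"delta_rot":[0,0,0]}
    - {"hand":0,"xyz":[2.2,-0.3,0],"delta_rot":[0,0,0]}
    - {"hand":0,"xyz":[2.2,0,0],"delta_rot":[0,0,0]}
    - {"hand":0,"xyz":[2.2,0.3,0],"delta_rot":[0,0,0]}
    - {"hand":0,"xyz":[2.2,0.6,0],"delta_rot":[0,0,0]}
    - {"hand":0,"xyz":[2.2,0.9,0],"delta_rot":[0,0,0]}
    - {"hand":0,"xyz":[2.2,1.2,0],"delta_rot":[0,0,0]}
    - {"hand":0,"xyz":[2.2,1.5,0],"delta_rot":[0,0,0]}
    - {"hand":0,"xyz":[2.2,1.7,0],"delta_rot":[0,0,0]}
    - {"hand":0,"xyz":[2.2,1.9,0],"delta_rot":[0,0,0]}
    - {"hand":0,"xyz":[2.2,1.9,0],"delta_rot":[0,0,0]}

```text
clock: 5.52
position: [608.0, -155.6, 45.7]
ee_rot: [0.679, 0.734, 0.0, 0.0]
contact_force: [0.3, 0.4, 0.2]
gripper_width: -0.2
```

```bash
python3 -c "
from mv import *
st();p=get_image('scene');cv2.imwrite('pics/s4.png',cv2.resize(p['frame'][150:320,150:400],None,fx=3.1,fy=3.1))"
```

```text
t 5.5167 jig tcp -5.9 -184.0 45.7 F [0.3 0.4 0.2] w -0.2 rotdev [0.001 0.    0.   ]
```

View pics/s4.png

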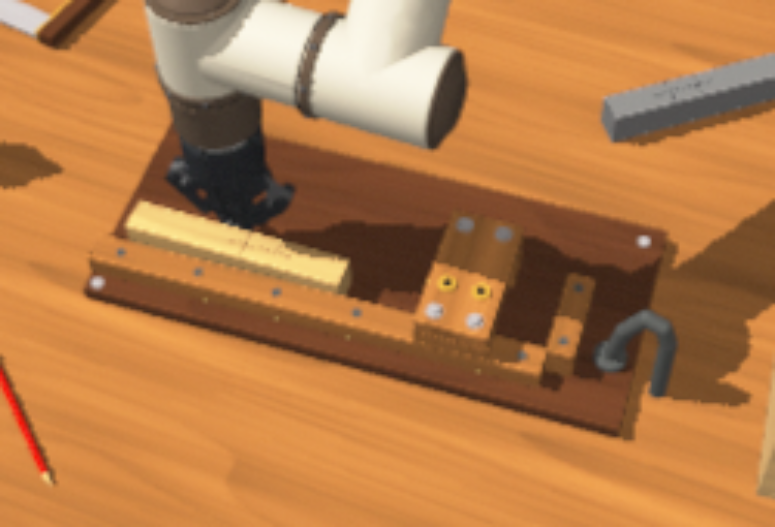

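Nearly flush with the fence. I'll push on gently and watch the force.

apply_moves:
  steps:
    - {"hand":0,"xyz":[0,0.2,0],"delta_rot":[0,0,0]}
    - {"hand":0,"xyz":[0,0.4,0],"delta_rot":[0,0,0]}
    - {"hand":0,"xyz":[0,0.5,0],"delta_rot":[0,0,0]}
    - {"hand":0,"xyz":[0,0.5,0],"delta_rot":[0,0,0]}

```text
clock: 5.9
position: [611.8, -155.2, 45.7]
ee_rot: [0.679, 0.734, -0.001, -0.001]
contact_force: [-2.6, -0.6, 1.0]
gripper_width: -0.1
```

apply_moves:
  steps:
    - {"hand":0,"xyz":[0,0.2,0],"delta_rot":[0,0,0]}
    - {"hand":0,"xyz":[0,0.3,0],"delta_rot":[0,0,0]}
    - {"hand":0,"xyz":[0,0.3,0],"delta_rot":[0,0,0]}

```text
clock: 6.15
position: [611.8, -155.2, 45.6]
ee_rot: [0.679, 0.734, -0.003, -0.003]
contact_force: [-9.1, -1.3, 5.7]
gripper_width: 0.0
```

```bash
python3 -c "
from mv import *
st();p=get_image('scene');cv2.imwrite('pics/s5.png',cv2.resize(p['frame'][150:320,150:400],None,fx=3.1,fy=3.1))"
```

```text
t 6.15 jig tcp -2.1 -183.9 45.6 F [-9.1 -1.3  5.7] w 0.0 rotdev [-0.008 -0.001 -0.001]
```

View pics/s5.png

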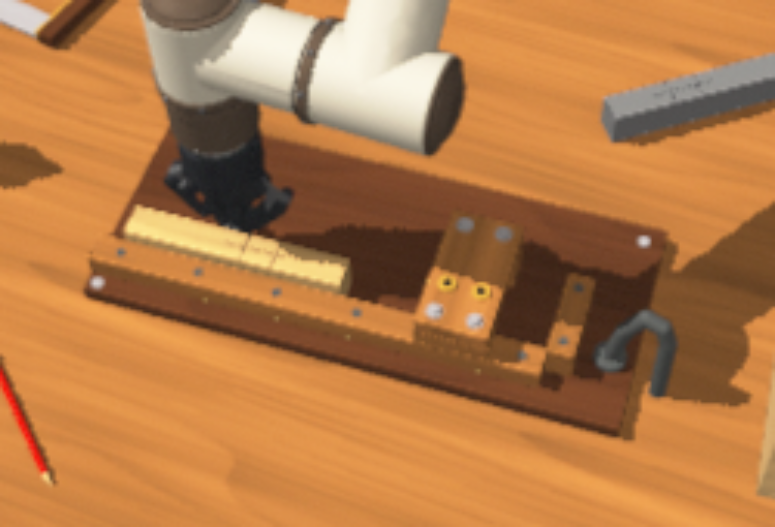

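apply_moves:
  steps:
    - {"hand":0,"xyz":[0,-1.5,0],"delta_rot":[0,0,0]}
    - {"hand":0,"xyz":[0,-4,0],"delta_rot":[0,0,0]}
    - {"hand":0,"xyz":[0,-5,-4],"delta_rot":[0,0,0]}
    - {"hand":0,"xyz":[-2,-4,-8],"delta_rot":[0,0,0]}
    - {"hand":0,"xyz":[-6,-2,-8],"delta_rot":[0,0,0]}
    - {"hand":0,"xyz":[-10,0,-8],"delta_rot":[0,0,0]}
    - {"hand":0,"xyz":[-14.5,2,-8],"delta_rot":[0,0,0]}
    - {"hand":0,"xyz":[-14.5,2,-8],"delta_rot":[0,0,0]}
    - {"hand":0,"xyz":[-14.5,2,-8],"delta_rot":[0,0,0]}

```text
clock: 6.95
position: [648.4, -301.7, 125.2]
ee_rot: [0.68, 0.733, 0.001, 0.002]
contact_force: [1.2, 0.3, -0.8]
gripper_width: 0.0
```

```bash
python3 -c "
from mv import *
st();print(np.round(telemetry.read_state()['joints'],2))
p=get_image('top');f=p['frame'];cv2.imwrite('pics/t2.png',cv2.resize(f[125:220,185:370],None,fx=4.2,fy=4.2,interpolation=cv2.INTER_CUBIC))
"
```

```text
t 6.95 jig tcp 23.0 -332.7 125.2 F [ 1.2  0.3 -0.8] w 0.0 rotdev [ 0.003  0.002 -0.004]
[-0.21  0.63  0.09  0.   -1.03 -1.29]
```

View pics/t2.png

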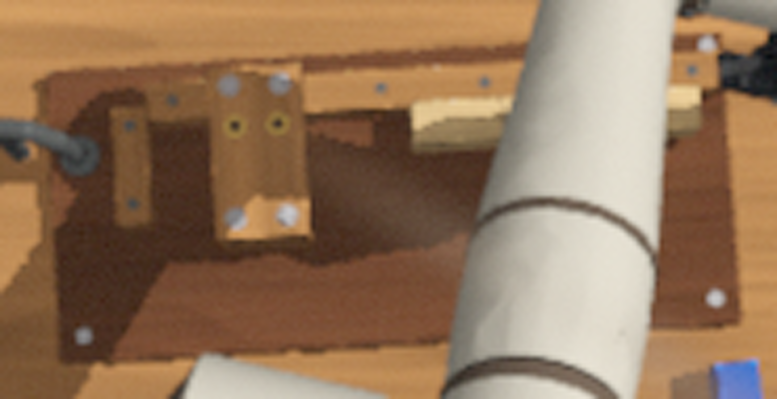

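apply_moves:
  steps:
    - {"hand":0,"xyz":[0,0,0],"delta_rot":[0,0,-0.12]}
    - {"hand":0,"xyz":[0,0,0],"delta_rot":[0,0,-0.24]}
    - {"hand":0,"xyz":[0,0,0],"delta_rot":[0,0,-0.36]}
    - {"hand":0,"xyz":[0,0,0],"delta_rot":[0,0,-0.48]}
    - {"hand":0,"xyz":[0,0,0],"delta_rot":[0,0,-0.6]}
    - {"hand":0,"xyz":[0,0,0],"delta_rot":[0,0,-0.72]}
    - {"hand":0,"xyz":[0,0,0],"delta_rot":[0,0,-0.84]}
    - {"hand":0,"xyz":[0,0,0],"delta_rot":[0,0,-0.96]}
    - {"hand":0,"xyz":[0,0,0],"delta_rot":[0,0,-1.08]}
    - {"hand":0,"xyz":[0,0,0],"delta_rot":[0,0,-1.2]}
    - {"hand":0,"xyz":[0,0,0],"delta_rot":[0,0,-1.32]}
    - {"hand":0,"xyz":[0,0,0],"delta_rot":[0,0,-1.44]}

```text
clock: 8.0
position: [646.6, -296.4, 126.1]
ee_rot: [0.023, 1.0, 0.0, 0.0]
contact_force: [0.1, -0.2, 0.4]
gripper_width: -0.1
```

apply_moves:
  steps:
    - {"hand":0,"xyz":[0,0,0],"delta_rot":[0,0,-0.12]}
    - {"hand":0,"xyz":[0,0,0],"delta_rot":[0,0,-0.13]}
    - {"hand":0,"xyz":[0,0,0],"delta_rot":[0,0,-0.13]}
    - {"hand":0,"xyz":[0,0,0],"delta_rot":[0,0,-0.13]}

```text
clock: 8.33
position: [646.6, -297.2, 126.0]
ee_rot: [-0.038, 0.999, 0.0, 0.0]
contact_force: [0.3, -0.5, 0.6]
gripper_width: -0.0
```

```bash
sed -i 's/^def go/Rd=R.from_rotvec([0,0,np.pi\/2])*Rd\ndef go/' mv.py; python3 -c "
from mv import *
st();go(20,-325,47);go(20,-320,47)
p=get_image('scene');cv2.imwrite('pics/s6.png',cv2.resize(p['frame'][150:320,150:400],None,fx=3.1,fy=3.1))"
```

```text
t 8.3333 jig tcp 21.6 -328.2 126.0 F [ 0.3 -0.5  0.6] w -0.0 rotdev [ 0.     0.    -0.002]
xyz cm [0.16 0.32 7.9 ] rot [ 0.     0.    -0.002] world [ 644.8 -294.2   47. ]
xyz cm [0.16 0.82 7.9 ] rot [ 0.     0.    -0.002] world [ 644.4 -289.2   47. ]
```

View pics/s6.png

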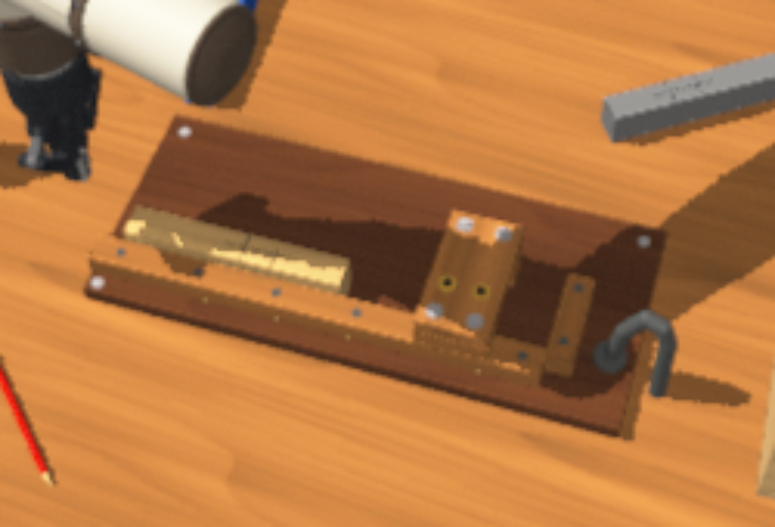

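apply_moves:
  steps:
    - {"hand":0,"xyz":[0.2,0,3.5],"delta_rot":[0,0,0]}
    - {"hand":0,"xyz":[0.2,0,7],"delta_rot":[0,0,0]}
    - {"hand":0,"xyz":[0.2,0,7.9],"delta_rot":[0,0,0]}
    - {"hand":0,"xyz":[0.2,0.5,7.9],"delta_rot":[0,0,0]}
    - {"hand":0,"xyz":[0.2,1.5,7.9],"delta_rot":[0,0,0]}
    - {"hand":0,"xyz":[0.2,2.2,7.9],"delta_rot":[0,0,0]}
    - {"hand":0,"xyz":[0.2,2.8,7.9],"delta_rot":[0,0,0]}
    - {"hand":0,"xyz":[0.2,3.4,7.9],"delta_rot":[0,0,0]}
    - {"hand":0,"xyz":[0.2,4,7.9],"delta_rot":[0,0,0]}
    - {"hand":0,"xyz":[0.2,4.8,7.9],"delta_rot":[0,0,0]}
    - {"hand":0,"xyz":[0.2,5.6,7.9],"delta_rot":[0,0,0]}
    - {"hand":0,"xyz":[0.2,6.4,7.9],"delta_rot":[0,0,0]}

```text
clock: 9.38
position: [639.7, -233.7, 47.3]
ee_rot: [-0.038, 0.999, -0.0, 0.0]
contact_force: [-0.2, -0.7, 0.9]
gripper_width: 0.1
```

```bash
python3 -c "
from mv import *
st()
p=get_image('scene');cv2.imwrite('pics/s7.png',cv2.resize(p['frame'][150:320,150:400],None,fx=3.1,fy=3.1))"
```

```text
t 9.3833 jig tcp 19.7 -264.3 47.3 F [-0.2 -0.7  0.9] w 0.1 rotdev [-0.     0.001 -0.001]
```

View pics/s7.png

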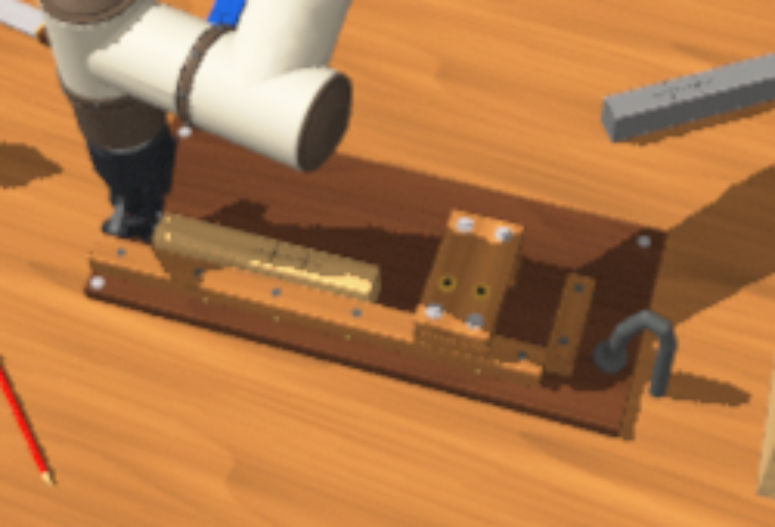

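apply_moves:
  steps:
    - {"hand":0,"xyz":[0,0.8,0],"delta_rot":[0,0,0]}
    - {"hand":0,"xyz":[0,1.6,0],"delta_rot":[0,0,0]}
    - {"hand":0,"xyz":[0,2.4,0],"delta_rot":[0,0,0]}
    - {"hand":0,"xyz":[0,3.2,0],"delta_rot":[0,0,0]}
    - {"hand":0,"xyz":[0,4,0],"delta_rot":[0,0,0]}
    - {"hand":0,"xyz":[0,4.8,0],"delta_rot":[0,0,0]}
    - {"hand":0,"xyz":[0,5.6,0],"delta_rot":[0,0,0]}
    - {"hand":0,"xyz":[0,6.4,0],"delta_rot":[0,0,0]}
    - {"hand":0,"xyz":[0,7.2,0],"delta_rot":[0,0,0]}
    - {"hand":0,"xyz":[0,8,0],"delta_rot":[0,0,0]}
    - {"hand":0,"xyz":[0,8.8,0],"delta_rot":[0,0,0]}
    - {"hand":0,"xyz":[0,9.4,0],"delta_rot":[0,0,0]}

```text
clock: 10.43
position: [632.3, -139.6, 46.8]
ee_rot: [-0.039, 0.999, 0.0, -0.0]
contact_force: [0.3, -1.4, 0.9]
gripper_width: -0.3
```

```bash
python3 -c "
from mv import *
st()
p=get_image('scene');cv2.imwrite('pics/s8.png',cv2.resize(p['frame'][150:320,150:400],None,fx=3.1,fy=3.1))"
```

```text
t 10.4333 jig tcp 19.5 -169.9 46.8 F [ 0.3 -1.4  0.9] w -0.3 rotdev [ 0. -0. -0.]
```

View pics/s8.png

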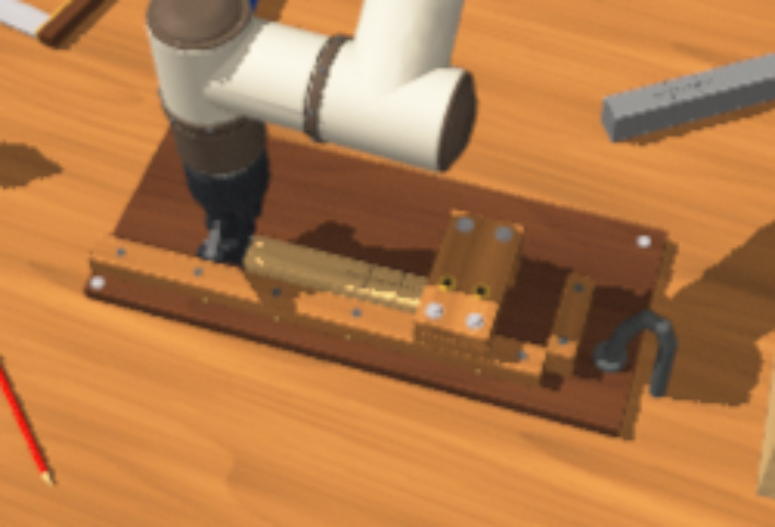

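apply_moves:
  steps:
    - {"hand":0,"xyz":[0,0.8,0],"delta_rot":[0,0,0]}
    - {"hand":0,"xyz":[0,1.6,0],"delta_rot":[0,0,0]}
    - {"hand":0,"xyz":[0,2.4,0],"delta_rot":[0,0,0]}
    - {"hand":0,"xyz":[0,3.2,0],"delta_rot":[0,0,0]}
    - {"hand":0,"xyz":[0,4,0],"delta_rot":[0,0,0]}
    - {"hand":0,"xyz":[0,4.7,0],"delta_rot":[0,0,0]}
    - {"hand":0,"xyz":[0,5.3,0],"delta_rot":[0,0,0]}
    - {"hand":0,"xyz":[0,5.8,0],"delta_rot":[0,0,0]}
    - {"hand":0,"xyz":[0,6.3,0],"delta_rot":[0,0,0]}
    - {"hand":0,"xyz":[0,6.7,0],"delta_rot":[0,0,0]}
    - {"hand":0,"xyz":[0,7.1,0],"delta_rot":[0,0,0]}
    - {"hand":0,"xyz":[0,7.4,0],"delta_rot":[0,0,0]}

```text
clock: 11.48
position: [626.7, -66.4, 46.8]
ee_rot: [-0.039, 0.999, -0.0, -0.0]
contact_force: [0.7, -0.8, -0.7]
gripper_width: 0.1
```

apply_moves:
  steps:
    - {"hand":0,"xyz":[0,0.2,0],"delta_rot":[0,0,0]}
    - {"hand":0,"xyz":[0,0.4,0],"delta_rot":[0,0,0]}
    - {"hand":0,"xyz":[0,0.5,0],"delta_rot":[0,0,0]}
    - {"hand":0,"xyz":[0,0.5,0],"delta_rot":[0,0,0]}

```text
clock: 11.82
position: [626.4, -61.8, 46.9]
ee_rot: [-0.038, 0.999, -0.0, 0.0]
contact_force: [0.7, -0.2, -0.5]
gripper_width: -0.2
```

```bash
python3 -c "
from mv import *
st()
p=get_image('scene');cv2.imwrite('pics/s9.png',cv2.resize(p['frame'][150:320,150:400],None,fx=3.1,fy=3.1))"
```

```text
t 11.8167 jig tcp 19.7 -91.9 46.9 F [ 0.7 -0.2 -0.5] w -0.2 rotdev [-0.     0.    -0.001]
```

View pics/s9.png

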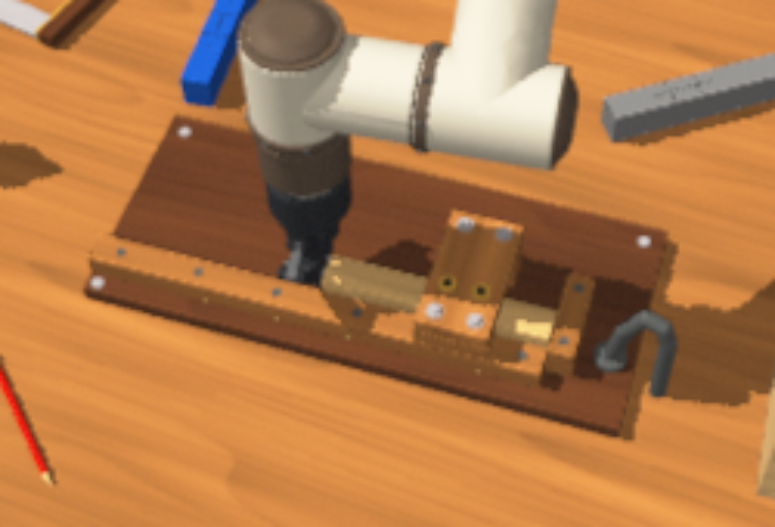

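Nearly at the stop, with no contact force yet. I'll go on slowly.

apply_moves:
  steps:
    - {"hand":0,"xyz":[0,0.1,0],"delta_rot":[0,0,0]}
    - {"hand":0,"xyz":[0,0.2,0],"delta_rot":[0,0,0]}
    - {"hand":0,"xyz":[0,0.3,0],"delta_rot":[0,0,0]}
    - {"hand":0,"xyz":[0,0.3,0],"delta_rot":[0,0,0]}

```text
clock: 12.2
position: [626.1, -61.6, 47.1]
ee_rot: [-0.038, 0.999, -0.001, -0.0]
contact_force: [1.3, -10.8, -1.2]
gripper_width: -0.0
```

apply_moves:
  steps:
    - {"hand":0,"xyz":[0,-0.5,0],"delta_rot":[0,0,0]}
    - {"hand":0,"xyz":[0,-2.5,0],"delta_rot":[0,0,0]}
    - {"hand":0,"xyz":[0,-4,-2],"delta_rot":[0,0,0]}
    - {"hand":0,"xyz":[0,-4,-6],"delta_rot":[0,0,0]}
    - {"hand":0,"xyz":[4,-4,-8],"delta_rot":[0,0,0]}
    - {"hand":0,"xyz":[8,-4,-8],"delta_rot":[0,0,0]}
    - {"hand":0,"xyz":[11,-4,-8],"delta_rot":[0,0,0]}
    - {"hand":0,"xyz":[11,-4,-8],"delta_rot":[0,0,0]}

```text
clock: 12.87
position: [512.6, -107.4, 126.8]
ee_rot: [-0.037, 0.999, 0.001, -0.003]
contact_force: [0.3, -0.6, -0.3]
gripper_width: -0.2
```

```bash
python3 -c "
from mv import *
st()
p=get_image('scene')
f=cv2.resize(p['frame'][200:290,230:370],None,fx=5.6,fy=5.6,interpolation=cv2.INTER_CUBIC)
def dr(x0,x1,y0,y1,z,c):
    u=(proj(p,W(q,[[x0,y0,z],[x1,y0,z],[x1,y1,z],[x0,y1,z]]))-[230-.41,200-.41])*5.6
    cv2.polylines(f,[u.round().astype(int)],True,c,1)
cv2.imwrite('pics/s10.png',f)
dr(8,40,-80,140,58,(255,0,0));dr(-40,50,140,166,53,(255,0,255));dr(40,70,-310,140,43,(255,255,0))
cv2.imwrite('pics/s10b.png',f)
p=get_image('top');f=p['frame'];cv2.imwrite('pics/t10.png',cv2.resize(f[125:220,185:370],None,fx=4.2,fy=4.2,interpolation=cv2.INTER_CUBIC))
"
```

```text
t 12.8667 jig tcp -97.3 -128.6 126.8 F [ 0.3 -0.6 -0.3] w -0.2 rotdev [ 0.002 -0.005 -0.003]
```

View pics/s10.png

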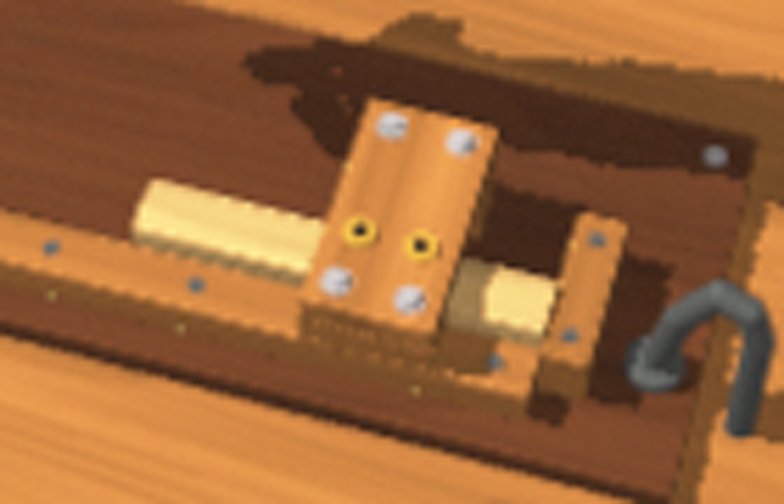

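View pics/s10b.png

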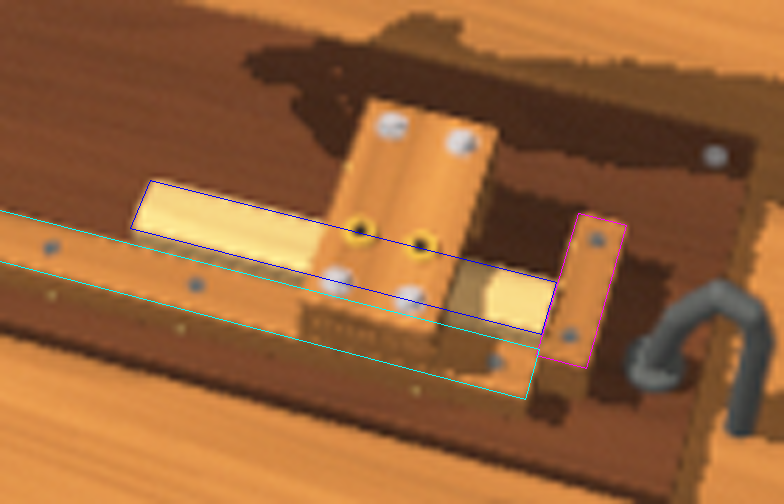

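View pics/t10.png

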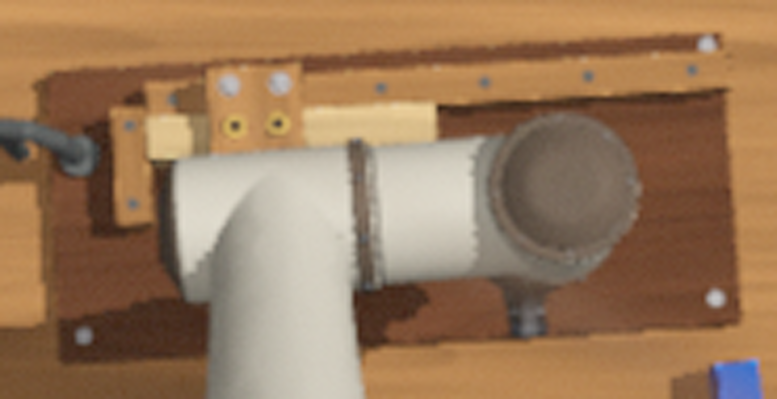

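apply_moves:
  steps:
    - {"hand":0,"xyz":[0,0,0],"delta_rot":[0,0,0.12]}
    - {"hand":0,"xyz":[0,0,0],"delta_rot":[0,0,0.24]}
    - {"hand":0,"xyz":[0,0,0],"delta_rot":[0,0,0.36]}
    - {"hand":0,"xyz":[0,0,0],"delta_rot":[0,0,0.48]}
    - {"hand":0,"xyz":[0,0,0],"delta_rot":[0,0,0.6]}
    - {"hand":0,"xyz":[0,0,0],"delta_rot":[0,0,0.72]}
    - {"hand":0,"xyz":[0,0,0],"delta_rot":[0,0,0.84]}
    - {"hand":0,"xyz":[0,0,0],"delta_rot":[0,0,0.96]}
    - {"hand":0,"xyz":[0,0,0],"delta_rot":[0,0,1.08]}
    - {"hand":0,"xyz":[0,0,0],"delta_rot":[0,0,1.2]}
    - {"hand":0,"xyz":[0,0,0],"delta_rot":[0,0,1.32]}
    - {"hand":0,"xyz":[0,0,0],"delta_rot":[0,0,1.44]}

```text
clock: 13.97
position: [521.2, -106.9, 126.7]
ee_rot: [0.632, 0.775, 0.0, 0.0]
contact_force: [-0.2, -0.2, -0.0]
gripper_width: 0.0
```

apply_moves:
  steps:
    - {"hand":0,"xyz":[0,0,0],"delta_rot":[0,0,0.12]}
    - {"hand":0,"xyz":[0,0,0],"delta_rot":[0,0,0.13]}
    - {"hand":0,"xyz":[0,0,0],"delta_rot":[0,0,0.13]}
    - {"hand":0,"xyz":[0,0,0],"delta_rot":[0,0,0.13]}

```text
clock: 14.3
position: [520.3, -107.0, 126.7]
ee_rot: [0.678, 0.735, 0.0, 0.0]
contact_force: [-1.3, -0.0, 0.7]
gripper_width: -0.0
```

```bash
sed -i 's/^Rd=R.from_rotvec.*$//' mv.py; python3 -c "
from mv import *
st();go(-50,-48,46)"
```

```text
t 14.3 jig tcp -89.6 -128.8 126.7 F [-1.3 -0.   0.7] w -0.0 rotdev [0.    0.    0.003]
xyz cm [8.07 3.98 8.07] rot [0.    0.    0.003] world [553.5 -23.4  46. ]
```

apply_moves:
  steps:
    - {"hand":0,"xyz":[3.5,1,0],"delta_rot":[0,0,0]}
    - {"hand":0,"xyz":[7,2,1],"delta_rot":[0,0,0]}
    - {"hand":0,"xyz":[8,3,4.5],"delta_rot":[0,0,0]}
    - {"hand":0,"xyz":[8,4,7.5],"delta_rot":[0,0,0]}
    - {"hand":0,"xyz":[8,4.5,8.1],"delta_rot":[0,0,0]}
    - {"hand":0,"xyz":[8,6,8.1],"delta_rot":[0,0,0]}
    - {"hand":0,"xyz":[8,7.2,8.1],"delta_rot":[0,0,0]}
    - {"hand":0,"xyz":[8,7.8,8.1],"delta_rot":[0,0,0]}
    - {"hand":0,"xyz":[8,8.2,8.1],"delta_rot":[0,0,0]}
    - {"hand":0,"xyz":[8,8.5,8.1],"delta_rot":[0,0,0]}
    - {"hand":0,"xyz":[8,8.5,8.1],"delta_rot":[0,0,0]}

```text
clock: 15.22
position: [598.3, -21.0, 46.3]
ee_rot: [0.679, 0.734, 0.0, 0.0]
contact_force: [0.2, 0.0, -0.3]
gripper_width: -0.1
```

```bash
python3 -c "
from mv import *
st()"
```

```text
t 15.2167 jig tcp -5.1 -49.1 46.3 F [ 0.2  0.  -0.3] w -0.1 rotdev [ 0.001 -0.    -0.   ]
```

apply_moves:
  steps:
    - {"hand":0,"xyz":[0,0.2,0],"delta_rot":[0,0,0]}
    - {"hand":0,"xyz":[0,0.4,0],"delta_rot":[0,0,0]}
    - {"hand":0,"xyz":[0,0.5,0],"delta_rot":[0,0,0]}
    - {"hand":0,"xyz":[0,0.5,0],"delta_rot":[0,0,0]}

```text
clock: 15.55
position: [601.0, -20.8, 45.7]
ee_rot: [0.679, 0.734, -0.002, -0.001]
contact_force: [-5.2, 0.8, 3.4]
gripper_width: 0.2
```

```bash
python3 -c "
from mv import *
st()"
```

```text
t 15.55 jig tcp -2.4 -49.0 45.7 F [-5.2  0.8  3.4] w 0.2 rotdev [-0.005  0.    -0.   ]
```

apply_moves:
  steps:
    - {"hand":0,"xyz":[0.1,0.1,0],"delta_rot":[0,0,0]}
    - {"hand":0,"xyz":[0.2,0.1,0],"delta_rot":[0,0,0]}
    - {"hand":0,"xyz":[0.4,0.1,0],"delta_rot":[0,0,0]}
    - {"hand":0,"xyz":[0.4,0.1,0],"delta_rot":[0,0,0]}

```text
clock: 15.88
position: [600.7, -17.3, 44.9]
ee_rot: [0.679, 0.734, -0.003, -0.002]
contact_force: [-5.5, -2.4, 1.2]
gripper_width: 0.0
```

apply_moves:
  steps:
    - {"hand":0,"xyz":[0,-0.3,0],"delta_rot":[0,0,0]}
    - {"hand":0,"xyz":[0,-1.5,0],"delta_rot":[0,0,0]}
    - {"hand":0,"xyz":[0,-5,0],"delta_rot":[0,0,0]}
    - {"hand":0,"xyz":[0,-8,-2],"delta_rot":[0,0,0]}
    - {"hand":0,"xyz":[-3,-10,-5],"delta_rot":[0,0,0]}
    - {"hand":0,"xyz":[-6,-12,-8],"delta_rot":[0,0,0]}
    - {"hand":0,"xyz":[-10,-13,-10],"delta_rot":[0,0,0]}
    - {"hand":0,"xyz":[-13,-14,-12],"delta_rot":[0,0,0]}
    - {"hand":0,"xyz":[-16,-14,-14],"delta_rot":[0,0,0]}
    - {"hand":0,"xyz":[-16,-14,-14],"delta_rot":[0,0,0]}

```text
clock: 16.72
position: [479.2, -191.2, 191.1]
ee_rot: [0.68, 0.733, 0.003, 0.005]
contact_force: [0.8, 0.1, 0.6]
gripper_width: 0.3
```

```bash
python3 -c "
from mv import *
st()
def mk(n,x,y,w,h,k,o):
    p=get_image(n);f=cv2.resize(p['frame'][y:y+h,x:x+w],None,fx=k,fy=k,interpolation=cv2.INTER_CUBIC)
    def dr(x0,x1,y0,y1,z,c):
        u=(proj(p,W(q,[[x0,y0,z],[x1,y0,z],[x1,y1,z],[x0,y1,z]]))-[x-.41,y-.41])*k
        cv2.polylines(f,[u.round().astype(int)],True,c,1)
    cv2.imwrite(o+'.png',f)
    dr(8,40,-80,140,58,(255,0,0));dr(-40,50,140,166,53,(255,0,255));dr(40,70,-310,140,43,(255,255,0))
    cv2.imwrite(o+'b.png',f)
    for r in nets.pinpoint(p,'rail')[:4]: print(r['xyz'],r['confidence'])
mk('scene',230,200,140,90,5.6,'pics/s11');mk('top',200,130,110,70,7,'pics/t11')
p=get_image('top');cv2.imwrite('pics/t11f.png',p['frame'])
print(W(q,[[24,30,18]]))
"
```

```text
t 16.7167 jig tcp -137.1 -209.4 191.1 F [0.8 0.1 0.6] w 0.3 rotdev [ 0.012  0.004 -0.003]
[617.6, 59.2, 18.8] 0.96
[259.3, 225.4, -4.7] 0.73
[344.3, -293.0, 1.9] 0.71
[257.3, 219.3, -2.1] 0.93
[621.0, 58.3, 16.4] 0.83
[340.3, -296.7, -1.4] 0.68
[615.8, -510.2, -1.8] 0.43
[[621.19575639  60.07457011  18.        ]]
```

View pics/s11.png

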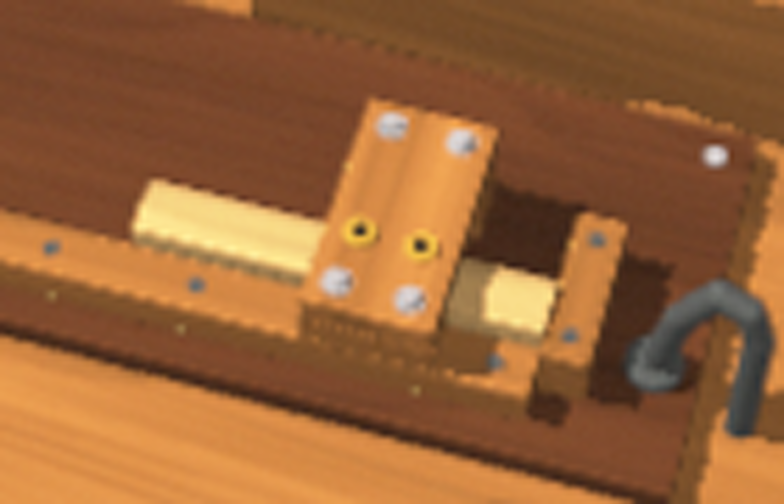

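View pics/t11b.png

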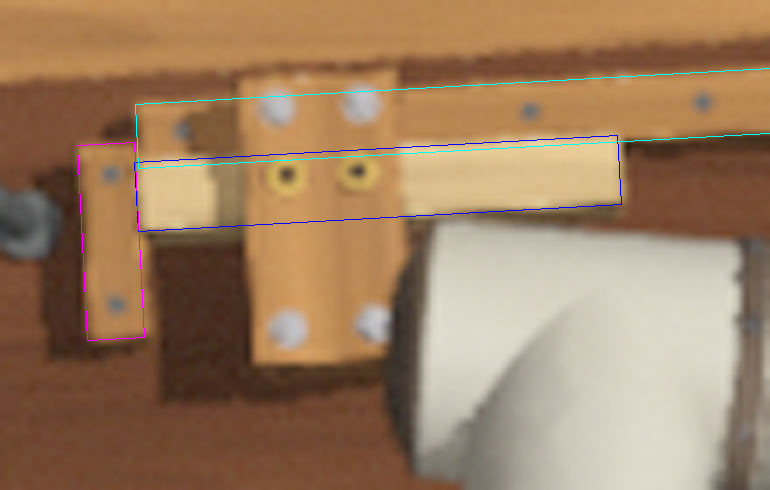

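View pics/t11f.png

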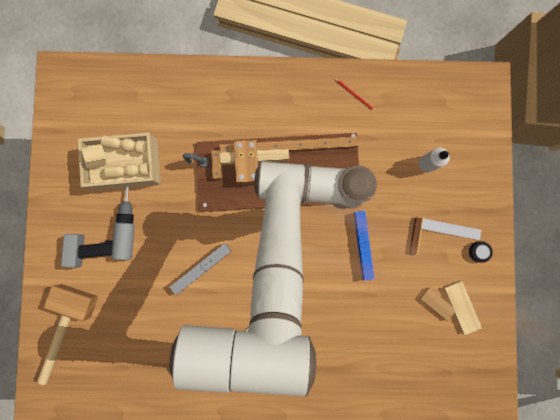

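The rail lies against the fence and the stop in both views, and the bystanders stand where they were. I'll let the arm settle and hand in.

apply_moves:
  steps:
    - {"hand":0,"xyz":[0,0,0],"delta_rot":[0,0,0]}
    - {"hand":0,"xyz":[0,0,0],"delta_rot":[0,0,0]}
    - {"hand":0,"xyz":[0,0,0],"delta_rot":[0,0,0]}

```text
clock: 17.22
position: [476.6, -185.9, 185.2]
ee_rot: [0.679, 0.735, -0.0, -0.001]
contact_force: [0.5, -0.4, 0.3]
gripper_width: -0.1
```

```bash
python3 -c "
from bench import workorder
print(workorder.job_done())"
```

```text
the job is handed in; nothing more can be done
None
```

The rail is in the jig, flat along the fence and up against the end stop, and I handed the job in at about 17 s. No verdict came back.

With the fingers shut and low, I pushed the rail's side until it lay flush with the fence. I then pushed its trailing end under the bridge until it met the stop, and finished with a light press on the side and a short drag towards the stop.

**Force checks:** Contact came where the jig fit said it should.
- **Fence:** about 9 N on the first push and 5 N on the last. The finger stopped at jig x -2.1 and -2.4 mm, against -3 expected.
- **Stop:** about 11 N. The finger stopped at jig y -91.7 mm, against -91 expected.

**Final pictures:** The rail's outline matches the seated position to about a pixel (roughly 3 mm) in both views, so the pictures alone cannot confirm the 2.5 mm limits. The fitted stop outline was also off by about a pixel in the top view. The network put the rail's origin within 2 to 4 mm of the seat, which is within its own accuracy. The drill, glue bottle, try square, box and both look-alikes appear unmoved, judged by eye only. The arm is clear of everything.

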